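Turn the drying tiles over in the book jig

ROBOT

A 7-joint arm with a two-finger parallel gripper is mounted at the origin on a cart in front of the work surface, level with it; the furniture and walls round the work are solid. World frame = base frame: x ahead of the robot, y to its left, z up, the work surface at z = 0. Lengths are in m, angles in rad, forces in N, time in s.
With the tool pointing down it reaches from about 0.4 to 0.9 m from the base axis. Payload 5.5 kg.
Tool frame: the origin (TCP) lies midway between the tips of the shut fingers; the grasp point (between the pads) lies 19 mm behind it (manip.grip_depth is the distance from the TCP to the grasp point, in m); z points along the fingers, x is the direction in which the jaws open and shut, and the axes are right-handed (so a half turn about z gives the same grasp; the last joint's range is limited). The gripper opens to 92 mm and grips with 3 to 60 N. Pads are 19 mm wide; open, the fingers measure 130 mm over their backs; the gripper's body (75 mm by 190 mm) begins 47 mm behind the grasp point.
Start: joints at [-0.863, 0.501, -0.427, 1.55, 0.221, 1.138, -0.21], TCP at [0.28, 0.587, 0.227] pointing down, gripper open.
Joint ranges: [-2.88, 2.88], [-0.31, 2.03], [-1.54, 1.56], [0.2, 2.42], [-1.41, 4.55], [0.19, 2.02], [-2.57, 2.57]. Speed limits (rad/s): [2.57, 2.57, 3.14, 3.14, 3.14, 3.14, 3.14].

INTERFACE

Orientations are given as a unit quaternion [x, y, z, w].
In Python, from bench import manip, effector, viewer gives the robot as it stands. Calls block until the motion is done:
- manip.move_pose(position, orientation): joint-space move of the TCP to a pose.
- manip.servo_line(position, ori=None, vel=0.15): straight line of the TCP; ori=None keeps the orientation; vel is the mean speed in m/s.
- manip.movej(angles): joint-space move.
- effector.open_jaws() and effector.close(f_grip=None): open the fingers fully, or close them until they stop; f_grip is the grip in N (None keeps the last).
- manip.sleep(seconds).
- manip.solve_ik(position, orientation): joint angles nearest the present ones, or None.
- viewer.get_image(name): name is "scene" or "top" or "wrist"; returns the picture (400x640x3 uint8, red, green, blue); there is no depth.
- viewer.get_calibration(name): a dict with "vfov" (degrees; the focal length in pixels is half the picture's height over the tangent of half this angle, whatever the lens; pixels are square), "cx", "cy" (the principal point, pixels), "eye" and "attitude" of the camera in the world. Camera axes: x right, y down, z forward; pixel columns grow to the right and rows downward; lengths in m; the calibration is good to about 2 mm. A picture is of the moment at which its call begins: read the wrist's pose just before it. get_calibration takes no time and is no camera call; for the wrist camera it gives the pose at the moment of the call.
A pose or a line that the arm cannot do raises manip.PlanningError and nothing moves.
- manip.hand_in(): hands the job in, once; it reports no verdict.
Readings, each from a call of its own:
- manip.current_clock(): time.
- manip.current_q(): joint angles.
- manip.current_joint_velocities(): joint speeds.
- manip.current_tau(): joint torques, N m.
- manip.current_tool_pos(): TCP position.
- manip.current_tcp_rot(): TCP orientation.
- manip.current_force(): force on the tool from outside, world axes, zero at the start.
- manip.current_wrist_torque(): the same for the moment, N m.
- manip.current_finger_gap(): finger opening in m.
Only numpy, scipy, OpenCV 4.12 (cv2) and the standard library are available. Lean on these libraries where they do the work, as an engineer would, in place of code of your own. Each camera call takes 0.05 s, during which the arm holds its last target. There are 200 camera calls.

TASK

The pressed tiles in the tile drawer have dried on one side and need turning. Pull the drawer open, lay every tile that is in it decorated face up in the nests of the jig's pale leaf, close the two leaves upright against each other and open them towards the dark side so that the tiles end up back-up in the dark leaf with both leaves flat; then lay the tiles, still back-up, flat in the drawer again, push it fully shut and leave the jig open and empty. Don't disturb the other things on the table.

Things in the scene. Friction and masses are not known exactly. Their poses are not given: they have to be found in the camera images.
- tile_1: pressed tile, 60 (own x) x 72 (own y) x 16 mm (own z), 0.11 kg, origin at its centre; own +z points out of its decorated face (blue with a white disc and border), -z out of its plain ribbed terracotta back. Starts in the closed drawer face up, in one of three places side by side, 84 mm apart, its 60 mm side along the drawer's slide; one tile may be absent. Grip across the 60 mm
- tile_2: pressed tile, 60 (own x) x 72 (own y) x 16 mm (own z), 0.11 kg, origin at its centre; own +z points out of its decorated face (blue with a white disc and border), -z out of its plain ribbed terracotta back. Starts in the closed drawer face up, in one of three places side by side, 84 mm apart, its 60 mm side along the drawer's slide; one tile may be absent. Grip across the 60 mm
- tile_3: pressed tile, 60 (own x) x 72 (own y) x 16 mm (own z), 0.11 kg, origin at its centre; own +z points out of its decorated face (blue with a white disc and border), -z out of its plain ribbed terracotta back. Starts in the closed drawer face up, in one of three places side by side, 84 mm apart, its 60 mm side along the drawer's slide; one tile may be absent. Grip across the 60 mm
- tile_drawer (a joint): slide of the only drawer of a slim brown wooden cabinet (294 mm wide, 172 mm deep, 62 mm high) on the left of the table; 0 = shut, grows as the drawer comes out towards the robot (along the drawer's -x), up to 0.145 m; light friction, stays where left
- drawer_handle (a point): middle of the drawer's steel bar handle: a round bar 10 mm thick and 100 mm long along the drawer's y, 40 mm in front of the drawer front, 45 mm above the table; can be pinched from above. Its x axis points into the cabinet
- drawer_floor (a point): centre of the tray floor's upper face in the drawer (moves with it), 19 mm above the table; tray 140 mm (x, along the slide) x 256 mm (y) inside, side walls 18 mm high, front 30 mm above the tray floor; x points into the cabinet, z up. The top of the cabinet is 31 mm above this floor. A tile lying flat has its centre 8 mm above it
- jig_hinge (a point): middle of the hinge line of the turnover jig, 36 mm above the table, on the right half of the table; x along the hinge (away from the robot), y across to the dark leaf's side. The jig: two leaves hinged like a book on a grey base board 225 mm wide and 14 mm high; each leaf has three nests in a row along the hinge, 84 mm apart
- leaf_a (a joint): hinge of the pale wooden leaf with the blue bar (on the -y side, the robot's right): 0 = lying flat and open, pi/2 = upright, stops at 1.9; stiff hinge, stays where it is left even with tiles in it (about 4 to 8 N at the bar)
- leaf_b (a joint): hinge of the dark wooden leaf with the orange bar (on the +y side): 0 = lying flat and open, pi/2 = upright, stops at 1.9; stiff hinge, stays where it is left. The leaves are closed face to face when the two joint values add up to pi (the sum must not go far above pi: the leaves do not stop each other)
- leaf_a_bar (a point): middle of the blue bar of the pale leaf: round, 12 mm thick, 80 mm long, parallel to the hinge; 150 mm from the hinge line in the plane of the leaf, 12 mm above the hinge line when the leaf is flat, 55 mm nearer the robot than the hinge middle; 50 mm of open air between the bar and the leaf. Pinched from above it turns freely between the fingers while the leaf swings
- leaf_b_bar (a point): middle of the orange bar of the dark leaf: as the blue one, but 55 mm farther from the robot than the hinge middle, so the two bars pass beside each other when the leaves close
- leaf_a_nest1 (a point): centre of the floor of nest 1 of the pale leaf (nearest the robot); x along the hinge, z out of the nest, y (leaf flat) towards the dark leaf's side. Nest: felt-floored pocket 77 mm along the hinge x 65 mm across it, 9 mm deep, its middle 62 mm from the hinge line, floor 27 mm above the table when flat; rims 7 mm wide
- leaf_a_nest2 (a point): centre of the floor of nest 2 of the pale leaf (middle); x along the hinge, z out of the nest, y (leaf flat) towards the dark leaf's side. 40 mm wide finger notches in each nest's rims at the hinge side and at the outer side
- leaf_a_nest3 (a point): centre of the floor of nest 3 of the pale leaf (farthest from the robot); x along the hinge, z out of the nest, y (leaf flat) towards the dark leaf's side. A tile in a nest has its 60 mm side across the hinge and its centre 8 mm above the nest floor; 2 mm of play between closed leaves
- leaf_b_nest1 (a point): centre of the floor of nest 1 of the dark leaf (nearest the robot); x along the hinge, z out of the nest, y (leaf flat) towards the dark leaf's side. Nest: felt-floored pocket 77 mm along the hinge x 65 mm across it, 9 mm deep, its middle 62 mm from the hinge line, floor 27 mm above the table when flat; rims 7 mm wide
- leaf_b_nest2 (a point): centre of the floor of nest 2 of the dark leaf (middle); x along the hinge, z out of the nest, y (leaf flat) towards the dark leaf's side. 40 mm wide finger notches in each nest's rims at the hinge side and at the outer side
- leaf_b_nest3 (a point): centre of the floor of nest 3 of the dark leaf (farthest from the robot); x along the hinge, z out of the nest, y (leaf flat) towards the dark leaf's side. A tile in a nest has its 60 mm side across the hinge and its centre 8 mm above the nest floor; 2 mm of play between closed leaves
- strip: flat wooden strip 20 x 146 x 6 mm lying at the table's front edge, to the right; origin under its centre. Bystander

How it is judged:
By the outcome, as a careful person would: the job done as asked, in the order asked, and still so for the second after the job is handed in, with the robot touching nothing.
Of tile_1, tile_2, tile_3 only 2 to 3 are there at a start; the rules pass over those that are not, and their reading is None.
Once in a run the grip may slacken for a moment while it holds something.
It also fails if it takes over 210 s, if anything falls off the work surface, if the arm or the gripper's body presses on something with over 40 N, if the wrist force passes 120 N, or if a joint passes its speed limit or range.

## Working session

There is one attempt and no reset: what is moved stays moved. The work goes in short steps, each a Python script; the robot and the scene stay as the last script left them, time stands still between calls to the robot, and variables do not carry over. Pictures are saved under pics/ and viewed, about 12 in all and at most 16, crops included, and the job is handed in when it is done.

```bash
ls; mkdir -p pics
python3 - <<'E'
from bench import manip,effector,viewer
import cv2
for n in ["scene","top"]:
    cv2.imwrite(f"pics/{n}0.png",viewer.get_image(n)[:,:,::-1])
    print(n,viewer.get_calibration(n))
print(viewer.get_calibration("wrist"))
print(manip.current_tool_pos(),manip.current_tcp_rot(),manip.grip_depth,manip.current_clock())
E
```

```text
pics
scene {'vfov': 46.92965765665839, 'cx': 316.1260677134459, 'cy': 197.9597186893205, 'eye': array([-0.62253465, -0.67028766,  0.70465483]), 'attitude': array([ 0.73961924, -0.41694225,  0.26169738, -0.45895209])}
top {'vfov': 54.005170362955894, 'cx': 320.15818974168315, 'cy': 202.75000742169928, 'eye': array([ 0.39795815, -0.0221494 ,  1.2547759 ]), 'attitude': array([-0.70096211,  0.71206537, -0.02016664,  0.03476123])}
{'vfov': 58.64649681765395, 'cx': 321.2182751774937, 'cy': 199.7197440844414, 'eye': array([0.20456126, 0.62248195, 0.38365363]), 'attitude': array([0.8352426 , 0.52754884, 0.08253665, 0.13133819])}
[0.27944448 0.58615805 0.22577863] [ 8.45652452e-01  5.33733213e-01 -7.62982647e-04  4.54088215e-04] 0.0188 0.1
```

View pics/top0.png

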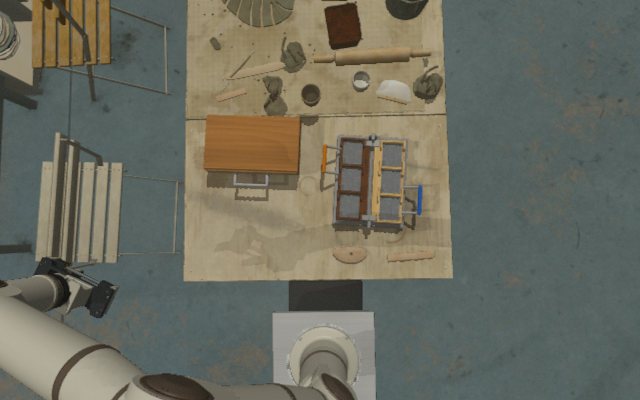

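View pics/scene0.png

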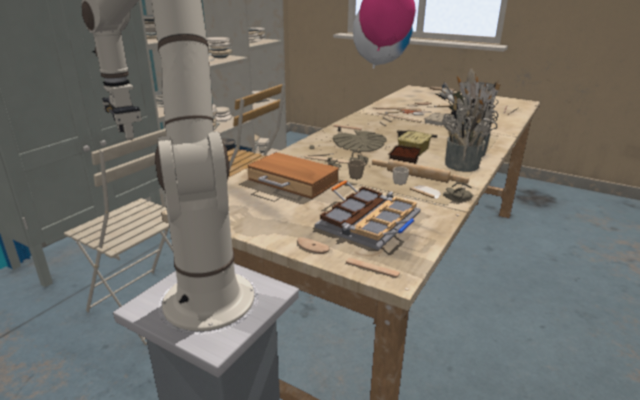

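```bash
cat > h.py <<'E'
from bench import manip,effector,viewer
import cv2,numpy as np,time
from scipy.spatial.transform import Rotation as R
def save(n,f):
    c=viewer.get_calibration(n); im=viewer.get_image(n); cv2.imwrite(f"pics/{f}.png",im[:,:,::-1]); np.save(f"pics/{f}.npy",c,allow_pickle=True); return im,c
def load(f): return np.load(f"pics/{f}.npy",allow_pickle=True).item()
def pix2w(c,u,v,z):
    f=200/np.tan(np.radians(c['vfov'])/2)
    d=R.from_quat(c['attitude']).apply([(u-c['cx'])/f,(v-c['cy'])/f,1]); e=c['eye']
    return e+d*(z-e[2])/d[2]
def w2pix(c,p):
    f=200/np.tan(np.radians(c['vfov'])/2)
    q=R.from_quat(c['attitude']).inv().apply(np.asarray(p)-c['eye']); return np.array([c['cx']+f*q[0]/q[2],c['cy']+f*q[1]/q[2]])
def down(yaw,tilt=None):
    "tool down, jaw (tool x) axis along yaw"
    r=R.from_euler('z',yaw)*R.from_quat([1,0,0,0])
    return (r if tilt is None else R.from_rotvec(tilt)*r).as_quat()
def tcp(): return manip.current_tool_pos()
E
python3 - <<'E'
from h import *
c=viewer.get_calibration("top")
for n,u,v,z in [("handle",251,182,.045),("hingeN",368,226,.036),("hingeF",373,139,.036),("blue1",420,186,.048),("blue2",420,213,.048),("or1",323,146,.048),("or2",323,174,.048),("cabFL",206,172,.062),("cabFR",299,173,.062),("h1",235,182,.045),("h2",269,182,.045)]:
    print(n,pix2w(c,u,v,z).round(3))
w=viewer.get_calibration("wrist"); r=R.from_quat(manip.current_tcp_rot())
print(r.inv().apply(w['eye']-tcp()),(r.inv()*R.from_quat(w['attitude'])).as_euler('xyz',degrees=True))
for y in (0,np.pi/2,-np.pi/2,np.pi):
  for p in ([.45,.2,.35],[.45,-.13,.35],[.55,-.13,.35]):
    q=manip.solve_ik(p,down(y)); print(y,p,None if q is None else np.round(q,2))
E
```

```text
handle [0.561 0.217 0.045]
hingeN [ 0.418 -0.145  0.036]
hingeF [ 0.691 -0.167  0.036]
blue1 [ 0.539 -0.306  0.048]
blue2 [ 0.456 -0.303  0.048]
or1 [ 0.67  -0.009  0.048]
or2 [ 0.581 -0.008  0.048]
cabFL [0.592 0.353 0.062]
cabFR [0.584 0.065 0.062]
h1 [0.562 0.267 0.045]
h2 [0.56  0.16  0.045]
[ 0.00029052 -0.08323351 -0.1578719 ] [-17.85011309   0.06169453  -0.03156181]
0 [0.45, 0.2, 0.35] [-0.34  0.09 -0.15  1.78  0.01  1.28 -0.49]
0 [0.45, -0.13, 0.35] [ 0.    0.03  0.23  1.84 -0.01  1.27  0.23]
0 [0.55, -0.13, 0.35] [ 0.03  0.22  0.18  1.63 -0.04  1.3   0.22]
1.5707963267948966 [0.45, 0.2, 0.35] [-0.13  0.1  -0.37  1.77  0.04  1.28  1.06]
1.5707963267948966 [0.45, -0.13, 0.35] [-0.    0.03  0.23  1.84 -0.01  1.27  1.8 ]
1.5707963267948966 [0.55, -0.13, 0.35] [ 0.11  0.22  0.09  1.62 -0.02  1.3   1.77]
-1.5707963267948966 [0.45, 0.2, 0.35] [-0.57  0.08  0.11  1.79 -0.01  1.28 -2.03]
-1.5707963267948966 [0.45, -0.13, 0.35] [-0.08  0.03  0.31  1.84 -0.01  1.27 -1.34]
-1.5707963267948966 [0.55, -0.13, 0.35] [-0.03  0.22  0.26  1.63 -0.06  1.3  -1.33]
3.141592653589793 [0.45, 0.2, 0.35] [ 0.63  0.27 -1.29  1.76  0.27  1.32  2.42]
3.141592653589793 [0.45, -0.13, 0.35] None
3.141592653589793 [0.55, -0.13, 0.35] [-0.77  0.51  1.37  1.65 -0.51  1.4  -2.48]
```

Run:
```python
from h import *
manip.move_pose([.46,.2,.36],down(np.pi/2)); manip.sleep(.3); save("wrist","w1")
manip.move_pose([.48,-.16,.36],down(np.pi/2)); manip.sleep(.3); save("wrist","w2")
a=cv2.imread("pics/w1.png");b=cv2.imread("pics/w2.png")
cv2.imwrite("pics/w12.png",cv2.resize(np.vstack([a,b]),(640,800))[:600] if 0 else np.vstack([a[60:340],b[60:380]]))
print(manip.current_clock())
```

```text
3.7917
```

View pics/w12.png

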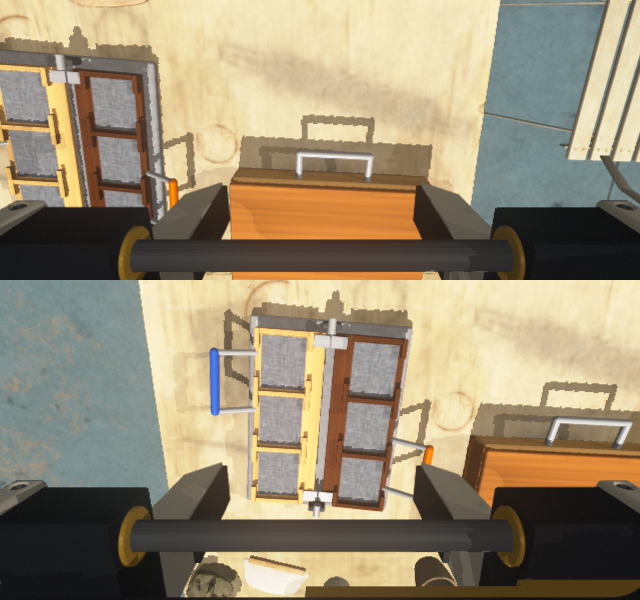

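Run:
```python
from h import *
from scipy.optimize import least_squares
c=load("w2"); im=cv2.imread("pics/w2.png"); hsv=cv2.cvtColor(im,cv2.COLOR_BGR2HSV)
# felt
m=((hsv[...,1]<60)&(hsv[...,2]>90)&(hsv[...,2]<190)).astype(np.uint8)
m[:, :205]=0; m[:,440:]=0; m[300:]=0
m=cv2.morphologyEx(m,cv2.MORPH_OPEN,np.ones((7,7)))
n,l,s,ce=cv2.connectedComponentsWithStats(m)
for i in range(1,n):
    if s[i,4]>300: print(s[i],ce[i].round(1))
hs=hsv.astype(int)
blue=(hs[...,0]>100)&(hs[...,0]<130)&(hs[...,1]>140)&(hs[...,2]>60)
org=(hs[...,0]<16)&(hs[...,1]>200)&(hs[...,2]>170)
blue[:,240:]=0; org[:,:410]=0; org[:,440:]=0
for k in (blue,org):
    v,u=np.nonzero(k); print(len(u),u.mean(),v.mean(),u.min(),u.max(),v.min(),v.max())
c1=load("w1")
for u,v in [(300,215),(372,215),(336,215)]: print(pix2w(c1,u,v,.048))
for u,v in [(231,243),(430,238)]: print("cab",pix2w(c1,u,v,.062))
cv2.imwrite("pics/j2.png",cv2.resize(im[90:300,200:450],None,fx=3.,fy=2.8,interpolation=cv2.INTER_CUBIC))
```

```text
[258  95  64  16 718] [288.5 102.7]
[335 103  71  15 782] [372.  109.7]
[ 261  115   45   55 2255] [282.7 142. ]
[ 350  122   49   55 2315] [373.5 148.8]
[ 260  176   42   49 1906] [280.1 200.1]
[ 344  183   46   49 1977] [366.4 206.8]
[ 258  232   41   43 1614] [277.8 253.2]
[ 339  238   43   44 1667] [359.9 259.5]
506 214.17786561264822 161.82411067193675 210 218 130 194
57 427.0701754385965 233.71929824561403 424 432 227 243
[0.55059955 0.17157084 0.048     ]
[0.55048817 0.27275935 0.048     ]
[0.55054387 0.22215846 0.048     ]
cab [0.58724923 0.07522556 0.062     ]
cab [0.57935733 0.35297928 0.062     ]
```

View pics/j2.png

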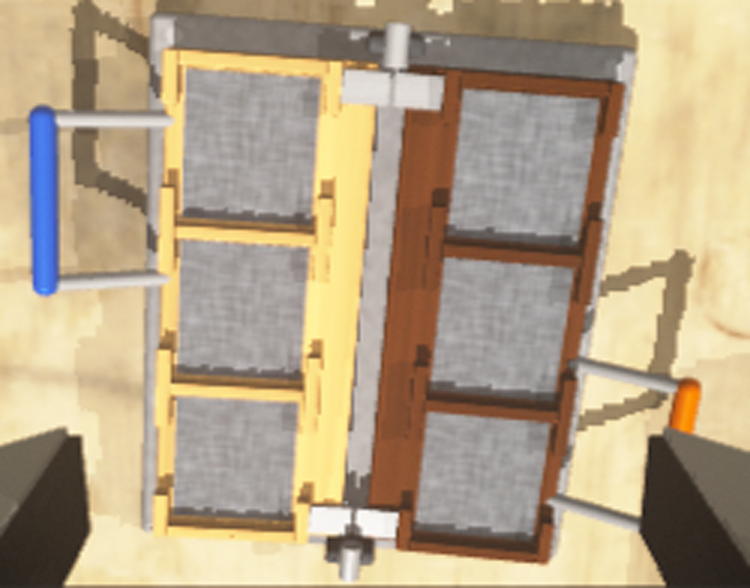

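Run:
```python
from h import *
from scipy.optimize import least_squares
c=load("w2")
obs=dict(a1=(282.7,142),a2=(280.1,200.1),a3=(277.8,253.2),b1=(373.5,148.8),b2=(366.4,206.8),b3=(359.9,259.5))
def cen(p,leaf,i):
    Rz=R.from_euler('z',p[2]); s=-1 if leaf=='a' else 1
    loc=lambda dx,dy,z: np.array([p[0],p[1],0])+Rz.apply([(i-2)*.084+dx, s*.062+dy, z])
    q=[[w2pix(c,loc(dx*.0385,dy*.0325,z)) for dx,dy in ((1,1),(1,-1),(-1,-1),(-1,1))] for z in (.027,.036)]
    _,poly=cv2.intersectConvexConvex(np.float32(q[0]),np.float32(q[1]))
    m=cv2.moments(poly); return np.array([m['m10'],m['m01']])/m['m00']
f=lambda p: np.concatenate([cen(p,k[0],int(k[1]))-np.array(v) for k,v in obs.items()])
s=least_squares(f,[.55,-.156,-.07],x_scale=[.01,.01,.1],diff_step=1e-4); print(s.x,s.fun.round(1))
np.save("jig.npy",s.x)
p=s.x;bar=np.array([p[0],p[1],0])+R.from_euler('z',p[2]).apply([-.055,-.150,.048]); print(bar,w2pix(c,bar),"obs blue 214.2,161.8")
bar=np.array([p[0],p[1],0])+R.from_euler('z',p[2]).apply([.055,.150,.048]); print(bar)
# cabinet
c1=load("w1"); im=cv2.imread("pics/w1.png"); hsv=cv2.cvtColor(im,cv2.COLOR_BGR2HSV).astype(int)
m=(hsv[...,0]<16)&(hsv[...,1]>130)&(hsv[...,2]>170)
pts=[]
for u in range(240,412,6):
    v=np.nonzero(m[225:,u])[0]
    if len(v): pts.append((u,225+v[0]))
print(pts[::4]); w=np.array([pix2w(c1,u,v,.062) for u,v in pts]); k=np.polyfit(w[:,1],w[:,0],1); print("cab yaw deg",-np.degrees(np.arctan(k[0])),np.polyval(k,.22),(np.polyval(k,w[:,1])-w[:,0]).std())
cv2.imwrite("pics/d1.png",cv2.resize(im[200:280,220:440],None,fx=3.6,fy=3.6,interpolation=cv2.INTER_CUBIC))
```

```text
[ 0.56128658 -0.15519951 -0.0763904 ] [ 0.5 -0.1  0.4  0.3  0.3  0.1 -0.4  0.2 -0.5 -0.1 -0.4 -0.5]
[ 0.49499956 -0.30056467  0.048     ] [215.10096225 161.3952838 ] obs blue 214.2,161.8
[ 0.6275736  -0.00983434  0.048     ]
[(240, np.int64(245)), (264, np.int64(246)), (288, np.int64(248)), (312, np.int64(249)), (336, np.int64(250)), (360, np.int64(251)), (384, np.int64(252)), (408, np.int64(253))]
cab yaw deg -3.05041550888682 0.5976669802555175 0.0004653728679183261
```

View pics/d1.png

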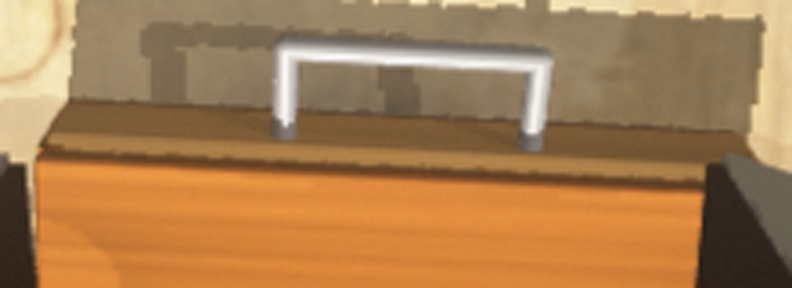

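```bash
cat >> h.py <<'E'
JIG=np.load("jig.npy")
def jig(dx,dy,z): return np.array([JIG[0],JIG[1],0])+R.from_euler('z',JIG[2]).apply([dx,dy,z])
DT=np.radians(-3.05); DX=np.array([np.cos(DT),np.sin(DT),0]); DY=np.array([-np.sin(DT),np.cos(DT),0])
def F(): return np.round(manip.current_force(),1)
E
python3 - <<'E'
from h import *
c=load("w2"); Rz=R.from_euler('z',-JIG[2])
for u,v in [(255,132.9),(253.3,190.7),(391.7,218.6),(385,267.5)]:
    p=pix2w(c,u,v,.04); print("strut",Rz.apply(p-[JIG[0],JIG[1],0]).round(4))
c1=load("w1"); H=pix2w(c1,335,214.7,.047); print(H)
np.save("handle.npy",H)
t=H-.034*DX; q=down(DT)
manip.move_pose([*t[:2],.16],q); manip.servo_line([*t[:2],.030],vel=.1); print(F(),tcp())
for s in (.05,.10,.115,.125,.130):
    e=t-s*DX; manip.servo_line([*e[:2],.030],vel=.08); print(s,F())
E
```

```text
strut [-0.0959 -0.0989  0.04  ]
strut [-0.0155 -0.0996  0.04  ]
strut [0.0108 0.0992 0.04  ]
strut [0.0895 0.1001 0.04  ]
[0.55046553 0.22079006 0.047     ]
[1.2 0.  0.1] [0.51708935 0.22290281 0.03068929]
0.05 [ 0.3 -0.3  0.1]
0.1 [-0.6 -0.5 -0.2]
0.115 [ 0.9 -0.4  0.4]
0.125 [-0.4 -0.4  0.1]
0.13 [0.  0.  0.5]
```

Run:
```python
from h import *
H=np.load("handle.npy"); t=H-.034*DX
for s in (.140,.146,.149,.1515,.153,.1545):
    e=t-s*DX; manip.servo_line([*e[:2],.030],vel=.06); f=F(); print(s,f,tcp().round(4))
    if f@DX>8: break
e=tcp()+.008*DX; manip.servo_line(e,vel=.06); manip.servo_line([e[0],e[1],.15],vel=.2)
manip.move_pose([.40,.22,.36],down(np.pi/2)); manip.sleep(.2); save("wrist","w3")
im=cv2.imread("pics/w3.png"); cv2.imwrite("pics/w3c.png",cv2.resize(im[40:300,130:510],(760,520))); print(manip.current_clock())
```

```text
0.14 [-0.   0.1 -0.6] [0.3758 0.23   0.0299]
0.146 [ 0.5 -0.1 -0.3] [0.37   0.2303 0.0299]
0.149 [ 0.2  0.1 -0.4] [0.3675 0.2305 0.03  ]
0.1515 [ 1.7  0.6 -0.4] [0.3655 0.2307 0.0301]
0.153 [ 7.1 -1.2 -3.9] [0.3655 0.2308 0.0302]
0.1545 [10.7 -1.9 -9. ] [0.3654 0.2309 0.0302]
14.1833
```

View pics/w3c.png

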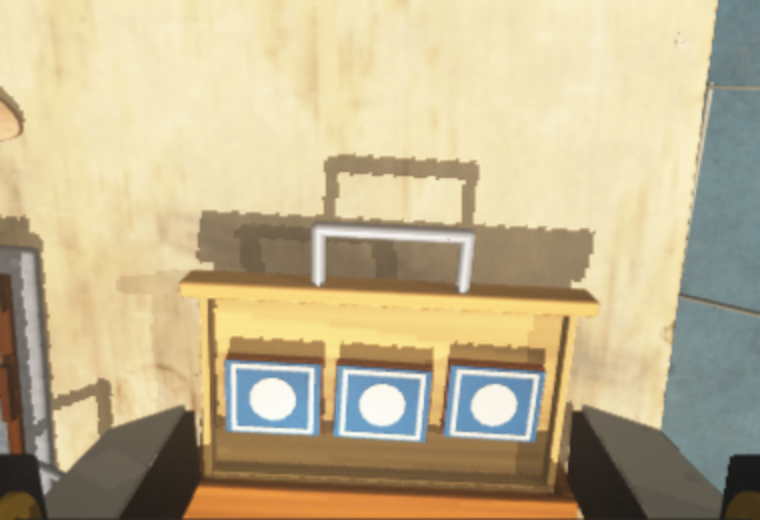

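Run:
```python
from h import *
c=load("w3"); im=cv2.imread("pics/w3.png"); hsv=cv2.cvtColor(im,cv2.COLOR_BGR2HSV)
b=((hsv[...,0]>95)&(hsv[...,0]<120)&(hsv[...,1]>90)).astype(np.uint8); b[:,:235]=0;b[:,410:]=0;b[:200]=0;b[280:]=0
cs,_=cv2.findContours(b,cv2.RETR_EXTERNAL,cv2.CHAIN_APPROX_NONE)
T=[]
for k in cs:
    if cv2.contourArea(k)<500: continue
    P=np.array([pix2w(c,u,v,.035)[:2] for u,v in k[:,0]],np.float32); r=cv2.minAreaRect(P*1000); T.append(np.array(r[0])/1000); print(r)
    M=cv2.moments(k);
T=np.array(sorted(T,key=lambda a:a[1])); np.save("tiles.npy",T); print(T)
print("front wall inner top",pix2w(c,130+390/2,40+300/2,.049),"cab front",pix2w(c,130+385/2,40+490/2,.062))
```

```text
((538.1520385742188, 302.2866516113281), (51.489418029785156, 44.40182876586914), 86.05899810791016)
((538.107177734375, 219.51907348632812), (51.67872619628906, 44.4375), 86.03974151611328)
((533.4302368164062, 139.3308563232422), (50.5895881652832, 44.167362213134766), 86.5718765258789)
[[0.53343024 0.13933086]
 [0.53810718 0.21951907]
 [0.53815204 0.30228665]]
front wall inner top [0.45340846 0.22574453 0.049     ] cab front [0.59360954 0.22247086 0.062     ]
```

Run:
```python
from h import *
c=load("w3"); im=cv2.imread("pics/w3.png"); hsv=cv2.cvtColor(im,cv2.COLOR_BGR2HSV)
b=(((hsv[...,0]>90)&(hsv[...,0]<125)&(hsv[...,1]>60))|((hsv[...,1]<60)&(hsv[...,2]>150))).astype(np.uint8); b[:,:240]=0;b[:,405:]=0;b[:210]=0;b[275:]=0
b=cv2.morphologyEx(b,cv2.MORPH_OPEN,np.ones((3,3)))
cs,_=cv2.findContours(b,cv2.RETR_EXTERNAL,cv2.CHAIN_APPROX_NONE)
for k in cs:
    if cv2.contourArea(k)<500: continue
    P=np.array([pix2w(c,u,v,.035)[:2] for u,v in k[:,0]],np.float32); r=cv2.minAreaRect(P*1000); print("tile",np.round(r[0],1),np.round(r[1],1),round(r[2],1))
w=((hsv[...,1]<60)&(hsv[...,2]>150)).astype(np.uint8)
n,l,s,ce=cv2.connectedComponentsWithStats(w)
for i in range(1,n):
    if 200<s[i,4]<900 and 240<ce[i,0]<405 and 225<ce[i,1]<260: print("disc",s[i],ce[i],pix2w(c,*ce[i],.035).round(4))
```

```text
tile [537.4 302.6] [69.3 57. ] 85.8
tile [537.4 220.1] [69.2 57. ] 85.8
tile [532.4 138.7] [69.7 57. ] 87.0
disc [245 221  42  37 447] [265.13870246 239.2393736 ] [0.5332 0.1379 0.035 ]
disc [299 224  44  37 435] [320.4091954  242.12413793] [0.5378 0.2194 0.035 ]
disc [355 224  45  37 434] [376.52304147 242.11981567] [0.5378 0.3025 0.035 ]
disc [254 229  24  21 401] [265.86533666 239.03990025] [0.5328 0.1389 0.035 ]
disc [309 232  24  21 399] [320.57142857 242.01002506] [0.5376 0.2197 0.035 ]
disc [365 232  24  22 398] [376.41708543 242.07286432] [0.5377 0.3023 0.035 ]
```

```bash
cat >> h.py <<'E'
QD=down(DT); QJ=down(JIG[2]-np.pi/2); Z=.13
def lines(p,z,vel): manip.servo_line([p[0],p[1],z],vel=vel)
def descend(p,z0,z1,step=.003,lim=8):
    "stepwise lowering with force stop"
    z=z0
    while z>z1+1e-6:
        z=max(z1,z-step); manip.servo_line([p[0],p[1],z],vel=.05)
        if F()[2]>lim: print("stop at",z,F()); return False
    return True
def drawer_to_A(tile,i,off=.006):
    x=.526+.053*(tile[1]-.22); p=np.array([x,tile[1],0])+off*DY
    manip.move_pose([*p[:2],Z],QD); lines(p,.04,.25); print("pick",descend(p,.04,.023,.0085),F())
    effector.close(f_grip=25); g0=manip.current_finger_gap()
    lines(p,Z,.2); g1=manip.current_finger_gap()
    n=jig((i-2)*.084+off,-.062,0)
    manip.move_pose([*n[:2],Z],QJ); g2=manip.current_finger_gap(); print("gaps",np.round([g0,g1,g2],4))
    if not .057<g2<.063: print("LOST"); return False
    lines(n,.045,.2); ok=descend(n,.045,.032); print("place",ok,F(),tcp().round(4),(n[:2]).round(4))
    if not ok: return False
    effector.open_jaws(); lines(n,Z,.2); return True
E
python3 - <<'E'
from h import *
T=np.array([[.5328,.1386],[.5375,.2199],[.5375,.3024]]); np.save("tiles.npy",T)
for i in (1,2,3):
  for s,o in ((-1,.006),(1,-.006)):
    n=jig((i-2)*.084+o,s*.062,.031); q=manip.solve_ik(n,QJ); print(i,s,None if q is None else np.round(q,2))
for y in T[:,1]: print(np.round(manip.solve_ik([.526,y,.023],QD),2))
for s in (-1,1):
  for th in (0,.8,1.57,1.75):
    q=manip.solve_ik(jig(s*.055,s*(.15*np.cos(th)-.012*np.sin(th)),.028+.15*np.sin(th)+.012*np.cos(th)),QJ); print(s,th,None if q is None else np.round(q,2))
print(drawer_to_A(T[0],3)); print(manip.current_clock())
manip.move_pose([.48,-.16,.36],down(np.pi/2)); manip.sleep(.2); save("wrist","w4")
im=cv2.imread("pics/w4.png"); cv2.imwrite("pics/w4c.png",cv2.resize(im[90:300,200:450],None,fx=2.4,fy=2.4)); print(manip.current_clock())
E
```

```text
1 -1 [-0.45  0.91  1.13  2.03 -1.06  0.95 -0.39]
1 1 [-0.73  0.85  1.13  2.13 -1.05  0.9  -0.6 ]
2 -1 [-0.42  1.01  1.13  1.83 -1.07  1.06 -0.5 ]
2 1 [-0.66  0.96  1.13  1.92 -1.06  1.01 -0.68]
3 -1 [-0.37  1.1   1.12  1.61 -1.07  1.16 -0.62]
3 1 [-0.66  1.26  1.35  1.71 -1.28  1.32 -0.67]
[-0.15  0.58 -0.19  1.95  0.18  0.62 -0.51]
[-0.28  0.61 -0.21  1.89  0.19  0.66 -0.66]
[-0.41  0.66 -0.21  1.79  0.2   0.71 -0.78]
-1 0 [-0.15  0.8   0.9   1.89 -0.82  0.88 -0.47]
-1 0.8 [-0.4   0.68  1.13  1.9  -0.72  1.04 -0.61]
-1 1.57 [-0.74  0.73  1.36  1.95 -0.79  1.15 -0.71]
-1 1.75 [-0.8   0.73  1.36  1.96 -0.8   1.14 -0.75]
1 0 [-0.82  1.22  1.35  1.77 -1.26  1.3  -0.79]
1 0.8 [-0.75  0.99  1.35  1.72 -1.01  1.3  -0.82]
1 1.57 [-0.57  0.95  1.35  1.67 -0.95  1.34 -0.69]
1 1.75 [-0.52  0.97  1.35  1.65 -0.97  1.34 -0.65]
pick True [-0.9  0.2  0.6]
gaps [0.0597 0.0599 0.0597]
place True [ 0.5  0.3 -0.7] [ 0.6463 -0.2239  0.032 ] [ 0.6463 -0.2239]
True
22.575
25.2083
```

View pics/w4c.png

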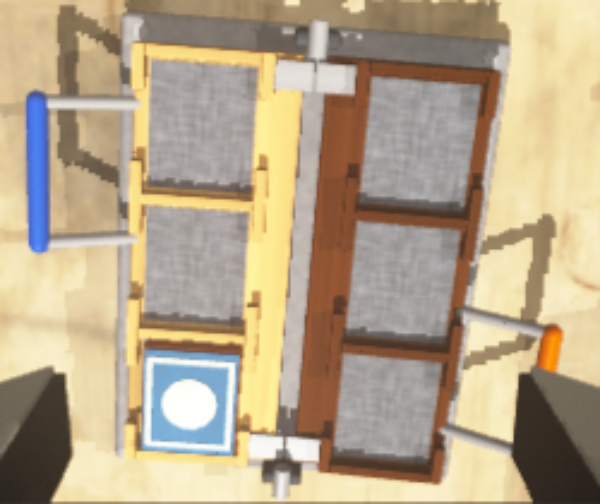

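Run:
```python
from h import *
T=np.load("tiles.npy")
for t,i in ((T[1],2),(T[2],1)):
    if not drawer_to_A(t,i): break
print(manip.current_clock())
manip.move_pose([.48,-.16,.36],down(np.pi/2)); manip.sleep(.2); save("wrist","w5")
im=cv2.imread("pics/w5.png"); cv2.imwrite("pics/w5c.png",cv2.resize(im[90:300,200:450],None,fx=2.4,fy=2.4)); print(manip.current_clock())
```

```text
pick True [ 0.5 -0.3  0.5]
gaps [0.0597 0.0596 0.0599]
place True [ 0.   0.7 -0.5] [ 0.5625 -0.2175  0.032 ] [ 0.5625 -0.2175]
pick True [ 0.2 -0.4 -0.9]
gaps [0.0597 0.0596 0.0596]
place True [ 0.4 -0.1 -1.3] [ 0.4787 -0.2111  0.032 ] [ 0.4788 -0.2111]
44.0
46.9167
```

View pics/w5c.png

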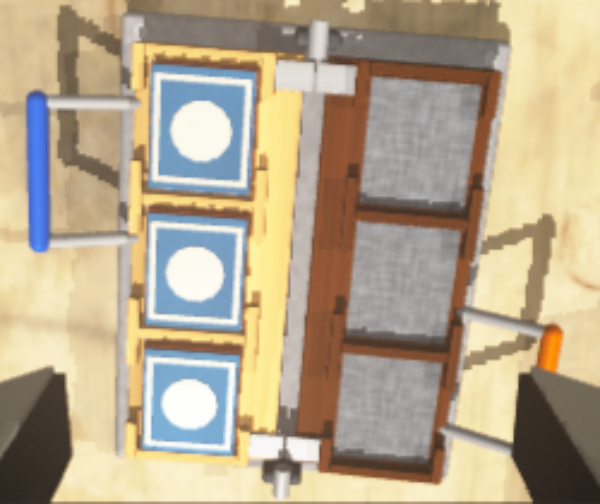

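```bash
cat >> h.py <<'E'
S={'a':-1,'b':1}
def qt(l): return (R.from_rotvec(R.from_euler('z',JIG[2]).apply([1,0,0])*(-S[l]*.175))*R.from_quat(QJ)).as_quat()
def barp(l,th,lift=0):
    s=S[l]; p=jig(s*.055,s*(.15*np.cos(th)-.012*np.sin(th)),.036+.15*np.sin(th)+.012*np.cos(th))
    return p+(.008-lift)*R.from_quat(qt(l)).apply([0,0,1])
def swing(l,t0,t1,vel=.12,zt=.06,over=0):
    p=barp(l,t0,zt); manip.move_pose(p,qt(l)); manip.servo_line(barp(l,t0),vel=.12); print(l,"at bar",F())
    effector.close(f_grip=40); print("gap",round(manip.current_finger_gap(),4),F())
    fm=0
    for th in np.linspace(t0,t1,max(2,int(abs(t1-t0)/.1)+1))[1:]:
        manip.servo_line(barp(l,th),vel=vel); fm=max(fm,np.linalg.norm(F()))
    manip.sleep(.1); g=manip.current_finger_gap(); print("end",F(),"max",fm,"gap",round(g,4),"err",(tcp()-barp(l,t1)).round(4))
    effector.open_jaws(); manip.servo_line(barp(l,t1,zt),vel=.2)
E
python3 - <<'E'
from h import *
for l in 'ab':
    for th in np.linspace(0,1.75,6):
        for L in (0,.06):
            if manip.solve_ik(barp(l,th,L),qt(l)) is None: print("noik",l,th,L)
# pass above
manip.move_pose(barp('b',0,.1),qt('b'))
swing('b',0,1.56); print(manip.current_clock())
manip.servo_line(tcp()+[0,0,.05],vel=.2)
manip.move_pose([.40,-.16,.40],down(np.pi/2)); manip.sleep(.2); save("wrist","w6"); save("scene","s6")
a=cv2.imread("pics/w6.png"); b=cv2.imread("pics/s6.png")
cv2.imwrite("pics/w6c.png",np.hstack([a[40:340,130:530],cv2.resize(b[160:280,280:440],(400,300))])); print(manip.current_clock())
E
```

```text
b at bar [-0.3  0.3  0.4]
gap 0.0107 [ 0.4 -3.5  0.7]
end [-2.3 -0.8  8.4] max 19.737781030298212 gap 0.0108 err [ 0.     -0.0017  0.0019]
57.5833
60.4583
```

View pics/w6c.png

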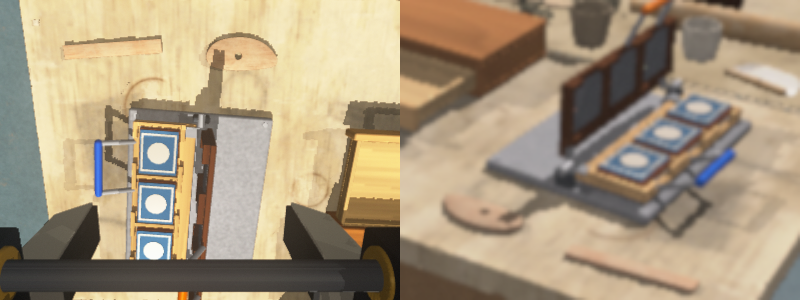

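Run:
```python
from h import *
swing('a',0,1.57); print(manip.current_clock())
manip.servo_line(tcp()+[0,0,.05],vel=.2)
manip.move_pose([.36,-.16,.40],down(np.pi/2)); manip.sleep(.2); save("wrist","w7"); save("scene","s7")
a=cv2.imread("pics/w7.png"); b=cv2.imread("pics/s7.png")
cv2.imwrite("pics/w7c.png",np.hstack([a[40:340,130:530],cv2.resize(b[160:280,280:440],(400,300))])); print(manip.current_clock())
```

```text
a at bar [-0.2 -0.1 -0. ]
gap 0.011 [ 0.7 -4.7 -3.2]
end [-0.9 -1.   9.7] max 20.291870293297265 gap 0.0109 err [0.0003 0.0006 0.001 ]
70.1
72.7417
```

View pics/w7c.png

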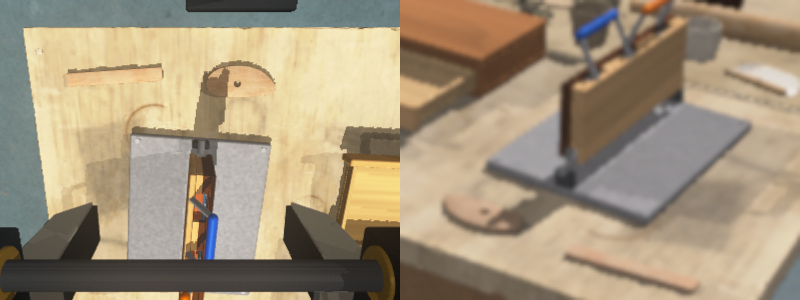

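Run:
```python
from h import *
manip.move_pose(barp('b',1.56,.11),qt('b'))
swing('b',1.56,1.40,vel=.05); manip.servo_line(tcp()+[0,0,.05],vel=.2)
manip.move_pose(barp('a',1.57,.11),qt('a'))
swing('a',1.57,1.735,vel=.05); manip.servo_line(tcp()+[0,0,.05],vel=.2)
manip.move_pose(barp('b',1.40,.11),qt('b'))
print(manip.current_clock()); save("scene","s8")
swing('b',1.40,0,vel=.10)
print(manip.current_clock()); save("scene","s9")
a,b=[cv2.resize(cv2.imread(f"pics/{k}.png")[150:290,270:450],(400,311)) for k in("s8","s9")]; cv2.imwrite("pics/s89.png",np.hstack([a,b]))
```

```text
b at bar [ 0.8  0.9 -0.2]
gap 0.0106 [ 0.2 -2.2  0.4]
end [-1.8 -2.9  6.2] max 7.800640999302557 gap 0.0109 err [-0.     -0.0009  0.0008]
a at bar [ 0.3 -0.6 -0.3]
gap 0.0109 [-0.3  1.   2.1]
end [-1.2 -4.6  2.4] max 5.938013135721409 gap 0.0107 err [-0.     -0.0017  0.0002]
86.275
b at bar [-0.5 -0.2 -0.2]
gap 0.011 [-0.4 -1.   0.2]
end [ 4.7 -6.7  2.5] max 13.074020039758238 gap 0.0107 err [ 0.0007 -0.0011 -0.0004]
94.4167
```

View pics/s89.png

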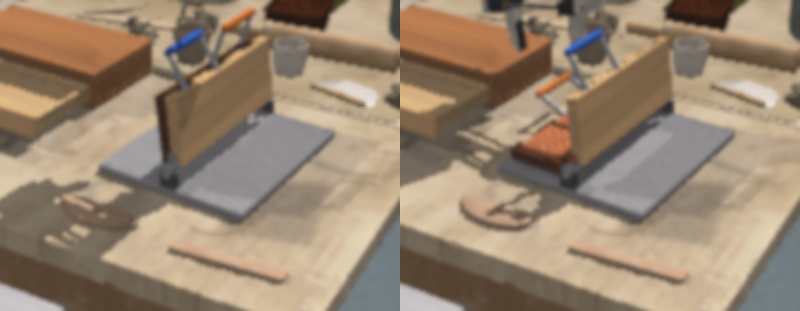

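Run:
```python
from h import *
manip.servo_line(tcp()+[0,0,.16],vel=.25)
manip.move_pose(barp('a',1.735,.11),qt('a'))
swing('a',1.735,0,vel=.12); manip.servo_line(tcp()+[0,0,.05],vel=.25)
manip.move_pose([.48,-.16,.36],down(np.pi/2)); manip.sleep(.2); save("wrist","w10")
im=cv2.imread("pics/w10.png"); cv2.imwrite("pics/w10c.png",cv2.resize(im[90:300,200:450],None,fx=2.4,fy=2.4)); print(manip.current_clock())
```

```text
a at bar [ 0.4 -0.   0. ]
gap 0.0106 [-0.1 -2.6 -4. ]
end [-2.3  1.1 -4. ] max 6.87386354243376 gap 0.0109 err [ 0.0001 -0.0001  0.0004]
107.225
```

View pics/w10c.png

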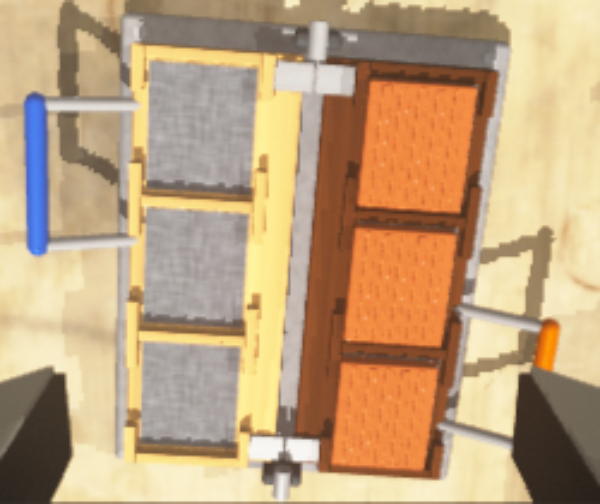

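```bash
cat >> h.py <<'E'
def B_to_drawer(i,y,off=-.006):
    n=jig((i-2)*.084+off,.062,0)
    manip.move_pose([*n[:2],Z],QJ); lines(n,.048,.25); ok=descend(n,.048,.032,.008); print("pick",ok,F())
    if not ok: return False
    effector.close(f_grip=25); g0=manip.current_finger_gap()
    lines(n,Z,.2); g1=manip.current_finger_gap()
    x=.526+.053*(y-.22); p=np.array([x,y,0])+off*DY
    manip.move_pose([*p[:2],Z],QD); g2=manip.current_finger_gap(); print("gaps",np.round([g0,g1,g2],4))
    if not .057<g2<.063: print("LOST"); return False
    lines(p,.045,.2); ok=descend(p,.045,.025,.005); print("place",ok,F(),tcp().round(4))
    if not ok: return False
    effector.open_jaws(); lines(p,Z,.2); return True
E
python3 - <<'E'
from h import *
T=np.load("tiles.npy")
for i,k in ((1,2),(2,1),(3,0)):
    if not B_to_drawer(i,T[k,1]): break
print(manip.current_clock())
manip.move_pose([.40,.12,.42],down(np.pi/2)); manip.sleep(.2); save("wrist","w11")
im=cv2.imread("pics/w11.png"); cv2.imwrite("pics/w11c.png",im); print(manip.current_clock())
E
```

```text
pick True [-0.4  0.1 -0.7]
gaps [0.0596 0.0597 0.0593]
place True [0.  0.1 0.3] [0.5298 0.2963 0.0246]
pick True [ 0.2 -0.2  1.1]
gaps [0.0595 0.0597 0.0597]
place True [-0.5  0.  -0.5] [0.5254 0.2138 0.0246]
pick True [-0.3  0.3  0.7]
gaps [0.0594 0.0595 0.0596]
place True [-0.  -0.8 -1.5] [0.5211 0.1325 0.0246]
131.6083
133.0583
```

View pics/w11c.png

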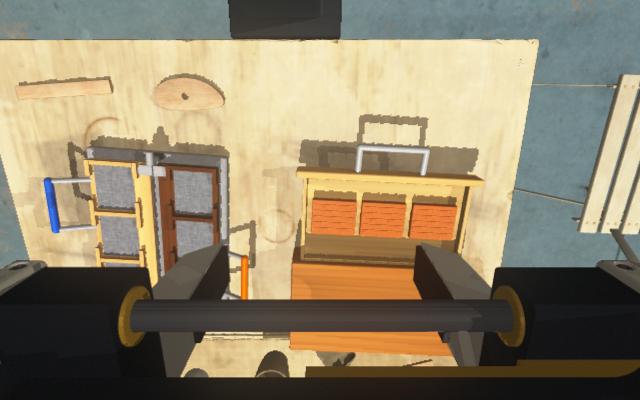

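Run:
```python
from h import *
H=np.load("handle.npy"); H[2]=0
effector.close(f_grip=10); print(manip.current_finger_gap())
P=lambda s: H-.024*DX-s*DX   # s = remaining opening if contact
p=P(.180); manip.move_pose([*p[:2],.12],QD); lines(p,.032,.15); print(F())
for s in (.15,.10,.05,.02,.01): lines(P(s),.032,.08); print(s,F())
s=.008
while s>-.012:
    lines(P(s),.032,.03); f=F()
    if f@DX<-12: break
    s-=.0015
print("end",s,f,tcp())
lines(P(s+.02),.032,.08); lines(P(s+.02),.25,.25); print(manip.current_clock())
# press bars flat
for l in 'ab':
    b=barp(l,0); manip.move_pose([*b[:2],.12],QJ); lines(b,.058,.15); z=.056
    while z>.045:
        lines(b,z,.03); f=F()
        if f[2]>9: break
        z-=.001
    print(l,"pressed",z,tcp()[2],f); lines(b,.2,.25)
manip.move_pose([.36,.12,.42],down(np.pi/2)); effector.open_jaws(); manip.sleep(.2); save("wrist","w12b"); save("scene","s12")
a=cv2.imread("pics/w12b.png"); b=cv2.imread("pics/s12.png"); print(manip.current_clock())
cv2.imwrite("pics/fin.png",np.vstack([a[30:330],cv2.resize(b[130:290,200:455],(478,300)).copy() if 0 else cv2.copyMakeBorder(cv2.resize(b[130:290,200:455],(478,300)),0,0,0,162,cv2.BORDER_CONSTANT)]))
```

```text
0.000386357158731202
[ 1.2 -0.5  0.1]
0.15 [-0.7 -0.7  0.1]
0.1 [-0.6  0.9  0. ]
0.05 [ 1.1  1.3 -0.2]
0.02 [-0.1  1.1  0.3]
0.01 [-0.3 -0.1 -0.3]
end -0.006999999999999999 [-12.3   0.3  12.2] [0.52968446 0.22190601 0.03180116]
143.625
a pressed 0.053 0.05406143374267961 [-1.7  1.9 10.8]
b pressed 0.053 0.05409621455760469 [-2.3  0.9  9.2]
154.9833
```

View pics/fin.png

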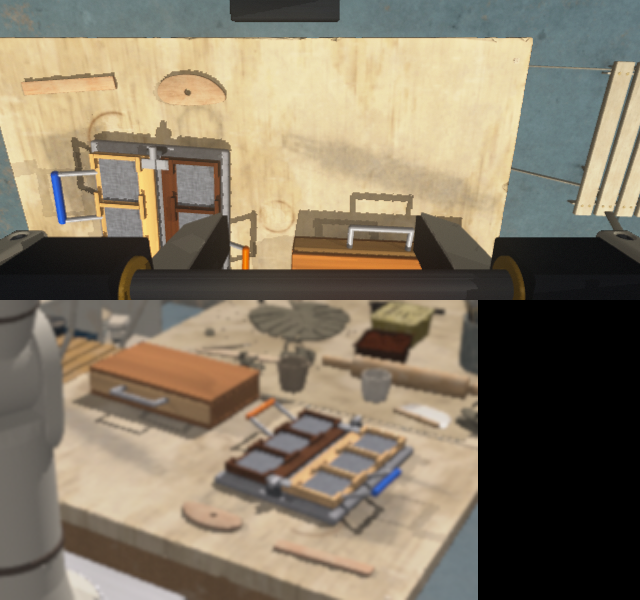

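```bash
python3 -c "
from h import *
print(F()); manip.hand_in(); print(manip.current_clock())"
```

```text
[-0.3 -0.7  0. ]
the job is handed in; nothing more can be done
the job is handed in; nothing more can be done
```

The tiles are turned and back in the shut drawer, and I handed the job in at about 155 s of the 210 s allowed. All three tiles were present.

- **Transfer to the jig:** I hooked the drawer open to its stop and laid the tiles face up in the pale leaf. The pictures showed all three seated.
- **Turning:** I closed the leaves upright (about 1.56 + 1.57 rad) and opened them towards the dark side. A picture then showed all three tiles back-up in the dark leaf with both leaves flat.
- **Return:** I laid the tiles back-up in the drawer; a picture showed all three lying flat. I then pushed the drawer shut until it met its stop, at about 12 N.
- **Last checks:**
  - Pressing both bars, the tool came down to 54 mm each time, which matches flat leaves.
  - The final pictures show the drawer shut and the jig open and empty. The strip and the other things look undisturbed.
  - Wrist force at the end was near zero, with the arm clear of everything.

The finger gap stayed at about 59.5 mm on every carry, so no grip was lost. None of the checks failed. At its stop the drawer push ended about 3 mm further in than I had predicted from the camera. I put that down to the measuring error and did not check it further.

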